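# Slide a battery pack onto its charger and switch on

## Task

Slide the battery pack with the green top onto the charger's orange rail, front end first, until it is fully home and the two sprung catches have clicked into its sides. Then let go of it and push the yellow-ended switch lever over, away from the pack, to its other end position to start charging. Leave the pack with the red top, the roll of tape and the marker where they lie.

Things in the scene. Friction and masses are not known exactly. Their poses are not given: they have to be found in the camera images.
- green_pack: Battery pack to be charged: black block with a green top, 90 long (its x) x 56 wide (y) x 56 high, about 0.4 kg, standing on the bench. Origin: centre of the underside; +x is its front end (black rectangle on the top near the front; four white lamps on the back end). Flat flanks, 16 to 46 mm up, to grip across y.
- pack_front (a point): On the green pack: middle of the lower edge of its front, 45 mm ahead of its origin. Its lowest 16 mm are a channel along x, open at both ends: side walls 8 thick, 40 clear between them; at their foot inward lips 6 high leave a 28 slot. The front 12 mm of the walls flare outward as a lead-in; a notch for a catch cuts each wall 15 mm ahead of the origin.
- red_pack: The same pack with a red top, not to be touched. Origin and axes as for the green pack.
- charger: Fixed grey charger, 286 x 100 mm. Origin on the bench below the centre of a seated pack; +x is the way the pack slides on. Flat deck 12 high from x = -125 to +46 mm, on which the pack's foot slides. From x = 46 to 161 a housing 45 high carries the switch; its face stops the pack 1 mm past home.
- rail_tip (a point): Tip of the rail, on the deck surface, where the pack enters (35 mm along -x from seat). The T-shaped rail runs along x from here to the housing: orange flange 36 wide with a rounded tip, 8 to 14 mm over the deck, on a stem 24 wide. With the pack standing on the deck the play is 2 mm to either side and 2 mm up or down.
- seat (a point): Point on the deck surface (12 mm over the bench) where the origin of the pack lies when home; axes as the charger's. From 30 mm before home on, the catches need roughly 5 to 15 N of push along +x.
- seat_front (a point): Point on the deck surface where the point pack_front lies when the pack is home (45 mm along +x from seat).
- catch_left (a joint): Steel roller catch, 16 mm across, in the rail's +y flank 15 mm ahead of seat: 0 m = sprung fully out, 4.5 mm proud of the flange (free, or clicked into the pack's notch); 0.0005 to 0.0045 while a wall of the pack presses it in.
- catch_right (a joint): The same in the rail's -y flank.
- switch (a joint): Toggle lever on top of the charger's housing, hinged about the charger's y axis 122 mm along x and 67 mm over the bench, on a black block 70 x 50 with its top 70 mm over the bench; 0 rad = off, leaning 0.5 rad toward the pack (-x); 1.0 = on, leaning 0.5 rad the other way (+x). It stays where it is left, needs about 1.5 N at its end.
- switch_tip (a point): Centre of the yellow ball, 26 mm across, on the end of the lever, 45 mm from its hinge; about 106 mm over the bench when off or on.
- tape_roll: Blue roll of tape, 62 across x 22 high, lying flat; leave it. Origin at the centre of its underside.
- marker: Black and red marker, 130 x 17 mm, lying; leave it. Origin under its middle.

How it is judged:
By the outcome, as a careful person would: the job done as asked, in the order asked, and still so for the second after the job is handed in, with the robot touching nothing.
It also fails if it takes over 45 s, if anything falls off the work surface, if the arm or the gripper's body presses on something with over 40 N, if the wrist force passes 120 N, or if a joint passes its speed limit or range.

## Robot

A 7-joint arm with a two-finger parallel gripper is mounted at the origin on a cart in front of the work surface, level with it; the furniture and walls round the work are solid. World frame = base frame: x ahead of the robot, y to its left, z up, the work surface at z = 0. Lengths are in m, angles in rad, forces in N, time in s.
With the tool pointing down it reaches from about 0.425 to 0.95 m from the base axis. Payload 4.7 kg.
Tool frame: the origin (TCP) lies between the finger pads; the fingertips stand 8 mm ahead of it and the grasp point (between the pads) lies 11 mm behind it (tip_reach is the distance from the TCP to the fingertips, in m); z points along the fingers, y is the line along which they close (so a half turn about z gives the same grasp; the last joint's range is limited). The gripper opens to 87 mm and grips with 3 to 60 N. Pads are 19 mm wide; open, the fingers measure 117 mm over their backs; the gripper's body (75 mm by 190 mm) begins 51 mm behind the grasp point.
Start: joints at [1.312, 0.469, -0.049, 1.532, 0.024, 1.141, -0.082], TCP at [0.154, -0.657, 0.231] pointing down, gripper open.
Joint ranges: [-2.59, 2.59], [-0.33, 1.99], [-1.39, 1.29], [0.1, 2.45], [-1.04, 4.18], [0.21, 1.99], [-2.66, 2.66]. Speed limits (rad/s): [2.57, 2.57, 3.14, 3.14, 3.14, 3.14, 3.14].

## Interface

Orientations are given as a 3x3 rotation matrix whose columns are the frame's x, y, z axes.
In Python, from station import state, get_image, camera_params, sign_off, tip_reach gives the robot as it stands.
- The arm moves only by the shell command python3 -m creep 'ROWS'. ROWS is JSON, a list of rows, each a list of 3 entries, a list of its own where there are three numbers: the shift along the tool's x, y, z in cm, then the turn, a rotation vector about the tool's x, y, z in rad, then the finger opening in cm, from 0 to 8.7. In form: [[[tx, ty, tz], [ax, ay, az], gripper], ...]. A call has 1 to 10 rows; each row shifts and turns the commanded pose from where the row before left it, along the tool's axes as they then stand; what a row does not reach is not made up. A row lasts 1/12 s, in which the tool goes at most 41.7 mm and 7.16 degrees, less where a joint would pass 70% of its speed; a pose out of reach is approached as far as the arm can. A call with a gripper value outside its range is refused whole. The fingers move at their own pace and stop on an object; the grip force is fixed at half the most. Time passes only in rows, so rows that do not move let the fingers close. It gives the time, the measured TCP pose, the force, the opening and the grip force at its end, in the units of the state.
- state(): the state, without advancing time (a new reading comes with each control period).
- get_image(name): name is "scene" or "top" or "wrist"; returns the picture (384x512x3 uint8, blue, green, red); there is no depth.
- camera_params(name): a dict with "fx", "fy", "cx", "cy" (pixels), "extrinsics" (4x4, takes a point from world to camera coordinates); the wrist camera has in their place "hand_eye" (4x4, takes a point from camera to tool coordinates, whose origin is the TCP and whose axes are the flange's). Camera axes: x right, y up, looking along -z (the intrinsics and any distortion apply to the point x, -y, -z); pixel columns grow to the right and rows downward; lengths in m; the calibration is good to about 2 mm. The wrist camera is an equidistant fisheye: a pixel r from the principal point sees the ray r / f radians off the axis. A picture is of the moment at which its call begins: read the wrist's pose just before it. camera_params takes no time and is no camera call.
- sign_off(): hands the job in; it is judged then, once.
The state is a dict: "t": time; "q": joint angles; "qd": joint speeds; "effort": joint torques, N m; "ee_pos": TCP position; "tool_rot": TCP orientation; "wrist_force": force on the tool from outside, world axes, zero at the start; "moment": the same for the moment, N m; "finger_gap": finger opening in m; "finger_force": force on a finger pad.
Only numpy, scipy, OpenCV 4.12 (cv2) and the standard library are available. Lean on these libraries where they do the work, as an engineer would, in place of code of your own. Each camera call takes 0.05 s, during which the arm holds its last target. There are 200 camera calls.

## Working session

There is one attempt and no reset: what is moved stays moved. The work goes in short steps, Python scripts to look and compute and a shell command to move; the robot and the scene stay as the last step left them, time stands still between calls to the robot, and variables do not carry over. Pictures are saved under pics/ and viewed, at most 10 in all, crops included, and the job is handed in when it is done.

```bash
mkdir -p pics; ls; python3 - <<'E'
from station import *
import cv2,numpy as np
np.set_printoptions(precision=4,suppress=True)
s=state();print(s['t'],s['ee_pos'],s['tool_rot'],s['finger_gap'],tip_reach)
for n in("scene","top","wrist"):
    im=get_image(n);cv2.imwrite(f"pics/{n}0.png",im);print(n,camera_params(n))
E
```

```text
pics
0.0 [ 0.1536 -0.6567  0.2295] [[ 0.9737  0.2279 -0.0005]
 [ 0.2279 -0.9737  0.0019]
 [-0.0001 -0.0019 -1.    ]] 0.08676345326307608 0.008
scene {'fx': 490.2886985021222, 'fy': 490.2886985021222, 'cx': 270.49319422646886, 'cy': 194.30101641389436, 'extrinsics': array([[-0.5455, -0.8378,  0.0253,  0.2524],
       [ 0.3349, -0.1902,  0.9229, -0.2971],
       [-0.7683,  0.5118,  0.3843, -1.0172],
       [ 0.    ,  0.    ,  0.    ,  1.    ]])}
top {'fx': 365.87713939253723, 'fy': 365.87713939253723, 'cx': 254.82301290540033, 'cy': 194.45073981895317, 'extrinsics': array([[ 0.0012, -1.    ,  0.0039, -0.0707],
       [ 0.9868,  0.0018,  0.162 , -0.5962],
       [-0.162 ,  0.0036,  0.9868, -1.0503],
       [ 0.    ,  0.    ,  0.    ,  1.    ]])}
wrist {'fx': 297.3186396354542, 'fy': 297.3186396354542, 'cx': 253.3484630284246, 'cy': 193.2988610426897, 'hand_eye': array([[ 0.0012,  0.9584,  0.2853,  0.078 ],
       [ 1.    , -0.0012, -0.0002, -0.0008],
       [ 0.0001,  0.2853, -0.9584, -0.1549],
       [ 0.    ,  0.    ,  0.    ,  1.    ]])}
```

View pics/top0.png

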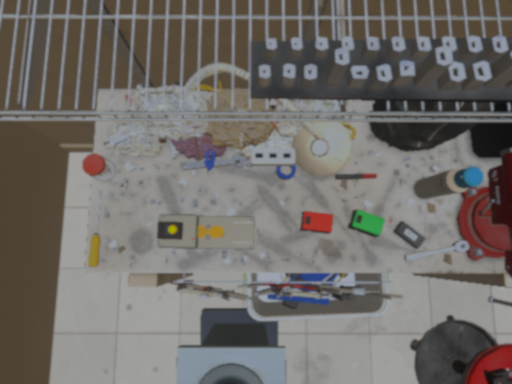

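View pics/scene0.png

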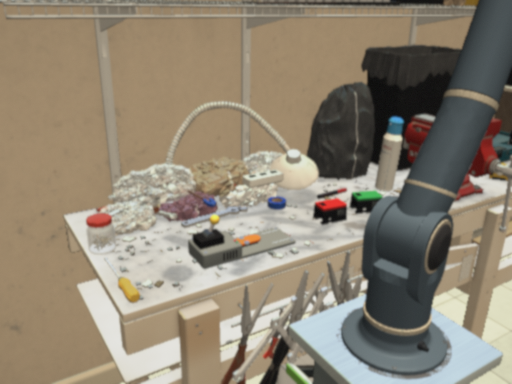

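```bash
cat > h.py <<'E'
from station import *
import cv2,numpy as np
np.set_printoptions(precision=4,suppress=True)
def ray(n,uv,pose=None):
    c=camera_params(n);x=(uv[0]-c['cx'])/c['fx'];y=(uv[1]-c['cy'])/c['fy']
    if n!='wrist':
        E=c['extrinsics'];R=E[:3,:3];return -R.T@E[:3,3],R.T@np.array([x,-y,-1])
    r=np.hypot(x,y)+1e-9;d=np.array([x/r*np.sin(r),-y/r*np.sin(r),-np.cos(r)])
    H=c['hand_eye'];p,Rt=pose
    return p+Rt@H[:3,3],Rt@(H[:3,:3]@d)
def onz(n,uv,z,pose=None):
    o,d=ray(n,uv,pose);return o+d*(z-o[2])/d[2]
def tri(rs):
    A=sum(np.eye(3)-np.outer(d,d)/(d@d) for o,d in rs);b=sum((np.eye(3)-np.outer(d,d)/(d@d))@o for o,d in rs)
    return np.linalg.solve(A,b)
def mask(im,h0,h1,s=120,v=60):
    return cv2.inRange(cv2.cvtColor(im,cv2.COLOR_BGR2HSV),(h0,s,v),(h1,255,255))
def blobs(m,k=3,amin=15):
    cs=cv2.findContours(m,cv2.RETR_EXTERNAL,cv2.CHAIN_APPROX_NONE)[0]
    cs=[c for c in cs if cv2.contourArea(c)>amin];cs.sort(key=cv2.contourArea,reverse=True)
    return cs[:k]
def cen(c):
    M=cv2.moments(c);return np.array([M['m10']/M['m00'],M['m01']/M['m00']])
E
python3 - <<'E'
from h import *
T=cv2.imread('pics/top0.png');S=cv2.imread('pics/scene0.png')
for nm,h in(('green',(45,75)),('orange',(10,22)),('yellow',(24,32)),('red',(0,5))):
    for n,im in(('top',T),('scene',S)):
        for c in blobs(mask(im,*h),4): print(nm,n,cen(c),cv2.contourArea(c),cv2.minAreaRect(c))
cv2.imwrite('pics/c1.png',cv2.resize(T[195:255,150:400],None,fx=3.2,fy=3.2,interpolation=cv2.INTER_CUBIC))
E
```

```text
green top [367.273  222.5287] 470.0 ((367.300048828125, 222.6000213623047), (29.4091796875, 17.39252471923828), 18.43494987487793)
green scene [366.707  195.8737] 161.0 ((366.5, 196.0), (8.0, 27.0), 90.0)
green scene [296.4406 375.7854] 43.5 ((295.3403625488281, 375.73211669921875), (25.48699951171875, 4.112188339233398), 43.2642936706543)
orange top [210.033  231.3228] 222.0 ((210.0, 231.5), (11.0, 26.0), 90.0)
orange scene [250.067  238.9793] 104.5 ((248.3823699951172, 239.5294189453125), (8.48874568939209, 22.313274383544922), 75.96376037597656)
orange scene [129.175  293.7933] 100.0 ((127.7500228881836, 289.7500305175781), (26.16295051574707, 11.31370735168457), 45.0)
orange scene [239.8411 356.9748] 86.0 ((239.1885528564453, 356.4262390136719), (8.0576810836792, 21.638042449951172), 5.19442892074585)
orange scene [471.2904   2.0099] 50.5 ((471.5, 2.5), (5.0, 13.0), 90.0)
yellow top [ 93.3415 251.1299] 163.0 ((93.54657745361328, 250.0575408935547), (7.170908451080322, 30.463272094726562), 6.009005546569824)
yellow top [172. 229.] 56.0 ((172.0, 229.0), (8.0, 8.0), 90.0)
yellow top
[... 457 characters left out ...]
11206055)
red top [316.9245 221.6425] 490.0 ((316.9207458496094, 221.71340942382812), (29.595653533935547, 18.22120475769043), 6.340191841125488)
red top [ 93.5401 164.372 ] 297.5 ((94.0, 164.5), (19.0, 20.0), 90.0)
red scene [485.1795 151.0033] 754.0 ((486.7400817871094, 154.34901428222656), (20.89331817626953, 74.35377502441406), 24.145544052124023)
red scene [416.2427 133.2195] 531.5 ((414.82757568359375, 134.9310302734375), (21.912050247192383, 34.16794204711914), 21.801406860351562)
red scene [330.4979 204.5381] 236.0 ((330.4943542480469, 204.4698028564453), (10.811594009399414, 29.05615997314453), 79.3803482055664)
red scene [ 98.7376 220.1057] 225.5 ((98.5, 220.0), (12.0, 23.0), 90.0)
```

View pics/c1.png

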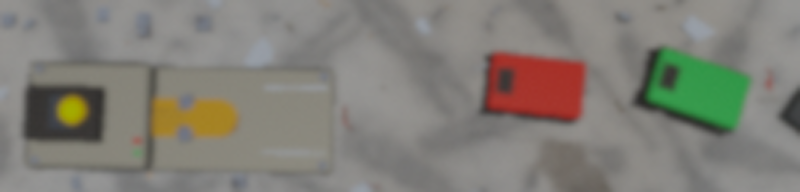

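```bash
python3 - <<'E'
from h import *
T=cv2.imread('pics/top0.png');S=cv2.imread('pics/scene0.png')
for nm,t,s in(('green',(367.27,222.53),(366.7,195.87)),('ball',(172,229),(214.3,217.6)),('orange',(210,231.3),(250.07,238.98))):
    print(nm,tri([ray('top',t),ray('scene',s)]))
c=blobs(mask(T,45,75),1)[0]
b=[onz('top',p,.056)[:2] for p in cv2.boxPoints(cv2.minAreaRect(c))];print(np.array(b));
P=np.array([onz('top',p,.056)[:2] for p in c[:,0]]).astype(np.float32);print(cv2.minAreaRect(P))
# charger corners (crop px /3.2 + offset)
for p,z in(((333,68),.012),((333,171),.012),((150,66),.012),((150,170),.012),((28,62),.045),((25,168),.045),((238,118),.026),((152,118),.026)):
    print(p,onz('top',np.array(p)/3.2+[150,195]-.3,z))
for u in((486,52),(584,62),(580,120)): print('red',onz('top',np.array(u)/3.2+[150,195],.056))
E
```

```text
green [ 0.5122 -0.4048  0.0471]
ball [0.4879 0.1605 0.1128]
orange [0.4839 0.0605 0.0267]
[[ 0.5008 -0.3519]
 [ 0.5498 -0.3703]
 [ 0.5223 -0.4516]
 [ 0.4737 -0.4327]]
((0.5117141604423523, -0.4013991057872772), (0.08591634780168533, 0.05215578153729439), 71.2993392944336)
(333, 68) [ 0.5353 -0.0667  0.012 ]
(333, 171) [ 0.4373 -0.0669  0.012 ]
(150, 66) [0.5369 0.1091 0.012 ]
(150, 170) [0.438  0.1065 0.012 ]
(28, 62) [0.537  0.2178 0.045 ]
(25, 168) [0.4391 0.2163 0.045 ]
(238, 118) [0.4864 0.0227 0.026 ]
(152, 118) [0.4863 0.1037 0.026 ]
red [ 0.5449 -0.2092  0.056 ]
red [ 0.5357 -0.2997  0.056 ]
red [ 0.4823 -0.2943  0.056 ]
```

```bash
python3 -m creep '[[[3.4,-1.4,0],[0,0,0],8.7],[[3.4,-1.4,0],[0,0,0],8.7],[[3.4,-1.4,0],[0,0,0],8.7],[[3.4,-1.4,0],[0,0,0],8.7],[[3.4,-1.4,0],[0,0,0],8.7],[[3.4,-1.4,0],[0,0,0],8.7],[[3.4,-1.4,0],[0,0,0],8.7],[[3.4,-1.4,0],[0,0,0],8.7],[[3.4,-1.4,0],[0,0,0],8.7],[[3.4,-1.4,0],[0,0,0],8.7]]'
python3 -m creep '[[[0,0,0],[0,0,-0.11],8.7],[[0,0,0],[0,0,-0.11],8.7],[[0,0,0],[0,0,-0.11],8.7],[[0,0,0],[0,0,-0.11],8.7],[[0,0,0],[0,0,-0.11],8.7],[[0,0,0],[0,0,-0.11],8.7],[[0,0,0],[0,0,-0.11],8.7],[[0,0,0],[0,0,-0.11],8.7],[[0,0,0],[0,0,-0.11],8.7],[[0,0,0],[0,0,0],8.7]]'
python3 - <<'E'
from h import *
s=state();p,R=np.array(s['ee_pos']),np.array(s['tool_rot']);im=get_image('wrist')
cv2.imwrite('pics/w1.png',im);np.savez('pics/w1.npz',p=p,R=R);print(p,R,s['q'])
for c in blobs(mask(im,45,75),2,300):
    print(cen(c),cv2.contourArea(c))
    P=np.array([onz('wrist',q,.056,(p,R))[:2] for q in c[:,0]]).astype(np.float32);print(cv2.minAreaRect(P),P.mean(0))
t=onz('top',(367.27,222.53),.056);print(t)
E
```

```text
t: 0.98
ee_pos: [0.454, -0.4421, 0.2304]
tool_rot: [[0.974, 0.228, -0.0], [0.228, -0.974, 0.0], [-0.0, -0.0, -1.0]]
wrist_force: [0.1, -1.2, 0.8]
finger_gap: 0.0871
finger_force: 0.0
t: 1.82
ee_pos: [0.4527, -0.4434, 0.2301]
tool_rot: [[0.342, 0.94, -0.0], [0.94, -0.342, 0.001], [0.001, -0.001, -1.0]]
wrist_force: [-0.2, 0.0, -1.0]
finger_gap: 0.0867
finger_force: 0.0
[ 0.4527 -0.4434  0.2301] [[ 0.3423  0.9396 -0.0004]
 [ 0.9396 -0.3423  0.0007]
 [ 0.0005 -0.0006 -1.    ]] [ 0.9713  0.4277 -0.3609  1.6225  0.1629  1.122   0.2198]
[ 0.5117 -0.4016  0.056 ]
```

View pics/w1.png

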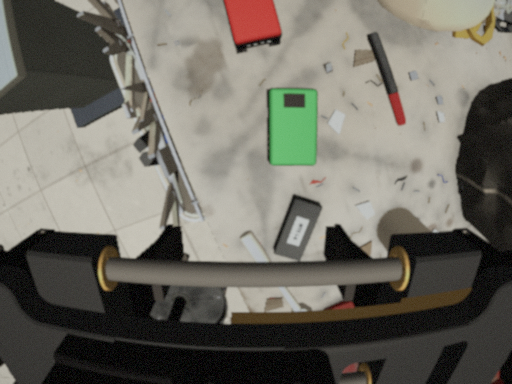

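```bash
python3 - <<'E'
from h import *
im=cv2.imread('pics/w1.png');z=np.load('pics/w1.npz');p,R=z['p'],z['R']
print(cv2.cvtColor(im,cv2.COLOR_BGR2HSV)[140,293])
for c in blobs(mask(im,55,85,100,60),2,300):
    print(cen(c),cv2.contourArea(c))
    P=np.array([onz('wrist',q,.056,(p,R))[:2] for q in c[:,0]]).astype(np.float32);r=cv2.minAreaRect(P);print(r)
    print(tri([ray('wrist',cen(c),(p,R)),ray('top',(367.27,222.53))]),tri([ray('wrist',cen(c),(p,R)),ray('top',(367.27,222.53)),ray('scene',(366.7,195.87))]))
    d=R.T@(np.array([*r[0],0])-p*[1,1,0]);print('tool shift',d)
E
```

```text
[ 64 113 185]
[291.9835 126.2259] 3416.0
((0.5125001668930054, -0.40343981981277466), (0.08476962894201279, 0.052421316504478455), 70.64031219482422)
[ 0.5124 -0.4034  0.0502] [ 0.5123 -0.4044  0.0473]
tool shift [0.0581 0.0425 0.    ]
```

```bash
python3 -m creep '[[[2.5,2.1,0],[0,0,-0.015],8.7],[[2.5,2.1,0],[0,0,0],8.7],[[0,0,3.5],[0,0,0],8.7],[[0,0,3.5],[0,0,0],8.7],[[0,0,3.5],[0,0,0],8.7],[[0,0,3],[0,0,0],8.7],[[0,0,3],[0,0,0],8.7],[[0,0,2],[0,0,0],8.7],[[0,0,2],[0,0,0],8.7],[[0,0,0],[0,0,0],8.7]]'
python3 - <<'E'
from h import *
s=state();p,R=np.array(s['ee_pos']),np.array(s['tool_rot']);im=get_image('wrist')
cv2.imwrite('pics/w2.png',im);np.savez('pics/w2.npz',p=p,R=R);print(p,R)
for c in blobs(mask(im,55,85,100,60),2,300):
    P=np.array([onz('wrist',q,.056,(p,R))[:2] for q in c[:,0]]).astype(np.float32);r=cv2.minAreaRect(P);print(r,R.T@(np.array([*r[0],0])-p*[1,1,0]))
E
```

```text
t: 2.7
ee_pos: [0.5065, -0.4088, 0.021]
tool_rot: [[0.332, 0.943, -0.007], [0.943, -0.332, 0.005], [0.002, -0.008, -1.0]]
wrist_force: [-0.9, 1.1, 0.1]
finger_gap: 0.0869
finger_force: 0.0
[ 0.5065 -0.4088  0.021 ] [[ 0.3319  0.9433 -0.007 ]
 [ 0.9433 -0.3319  0.0046]
 [ 0.002  -0.0081 -1.    ]]
((0.5215439796447754, -0.3813900947570801), (0.04208911955356598, 0.05168653279542923), 70.87513732910156) [0.0309 0.0051 0.    ]
((0.5058452486991882, -0.42597946524620056), (0.024362457916140556, 0.05141185224056244), 71.03640747070312) [-0.0164  0.0051 -0.0001]
```

View pics/w2.png

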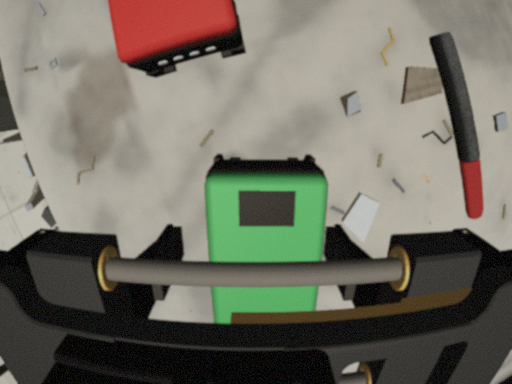

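```bash
python3 -m creep '[[[0,0.5,-0.3],[0,0,-0.005],8.7],[[0,0,0],[0,0,0],8.7],[[0,0,0],[0,0,0],5],[[0,0,0],[0,0,0],5],[[0,0,0],[0,0,0],5],[[0,0,0],[0,0,0],5],[[0,0,0],[0,0,0],5],[[0,0,0],[0,0,0],5]]'
python3 -c "
from h import *
s=state();print(np.array(s['ee_pos']),np.array(s['tool_rot']))"
```

```text
t: 3.42
ee_pos: [0.5123, -0.4118, 0.0285]
tool_rot: [[0.326, 0.946, -0.004], [0.946, -0.326, 0.001], [-0.0, -0.004, -1.0]]
wrist_force: [-0.3, 2.0, 7.4]
finger_gap: 0.0556
finger_force: 30.0
[ 0.5123 -0.4118  0.0285] [[ 0.3255  0.9455 -0.0039]
 [ 0.9455 -0.3255  0.0013]
 [-0.0001 -0.0042 -1.    ]]
```

```bash
python3 -m creep '[[[0,0,-1.5],[0,0,0],5],[[0,0,-2.5],[0,0,0],5],[[0,0,-2.5],[0,0,-0.08],5],[[0,0,-2.5],[0,0,-0.08],5],[[0,0,-1],[0,0,-0.08],5],[[0,0,0],[0,0,-0.08],5],[[0,0,0],[0,0,0],5],[[0,0,0],[0,0,0],5]]'
python3 -m creep '[[[2,-0.2,0],[0,0,0],5],[[3.6,-0.3,0],[0,0,0],5],[[3.8,-0.3,0],[0,0,0],5],[[3.8,-0.3,0],[0,0,0],5],[[3.8,-0.3,0],[0,0,0],5],[[3.8,-0.3,0],[0,0,0],5],[[3.8,-0.3,0],[0,0,0],5],[[3.8,-0.3,0],[0,0,0],5],[[3.6,-0.2,0],[0,0,0],5],[[2,0,0],[0,0,0],5]]'
python3 -m creep '[[[0,0,0],[0,0,0],5],[[0,0,0],[0,0,0],5],[[0,0,0],[0,0,0],5]]'
python3 - <<'E'
from h import *
s=state();p,R=np.array(s['ee_pos']),np.array(s['tool_rot']);im=get_image('wrist')
cv2.imwrite('pics/w3.png',im);np.savez('pics/w3.npz',p=p,R=R);print(p,R,s['finger_gap'])
E
```

```text
t: 4.08
ee_pos: [0.5128, -0.4118, 0.127]
tool_rot: [[0.013, 1.0, -0.002], [1.0, -0.013, 0.002], [0.002, -0.002, -1.0]]
wrist_force: [0.2, -0.4, -5.2]
finger_gap: 0.0555
finger_force: 30.0
t: 4.92
ee_pos: [0.4911, -0.0667, 0.1278]
tool_rot: [[0.008, 1.0, -0.002], [1.0, -0.008, 0.002], [0.002, -0.002, -1.0]]
wrist_force: [-0.5, -0.6, -5.5]
finger_gap: 0.0558
finger_force: 30.0
t: 5.17
ee_pos: [0.4923, -0.0728, 0.1279]
tool_rot: [[0.013, 1.0, -0.001], [1.0, -0.013, -0.001], [-0.001, -0.001, -1.0]]
wrist_force: [0.6, -0.1, -6.0]
finger_gap: 0.0563
finger_force: 30.0
[ 0.4923 -0.0728  0.1279] [[ 0.0126  0.9999 -0.0014]
 [ 0.9999 -0.0126 -0.0006]
 [-0.0007 -0.0014 -1.    ]] 0.05625535945263649
```

View pics/w3.png

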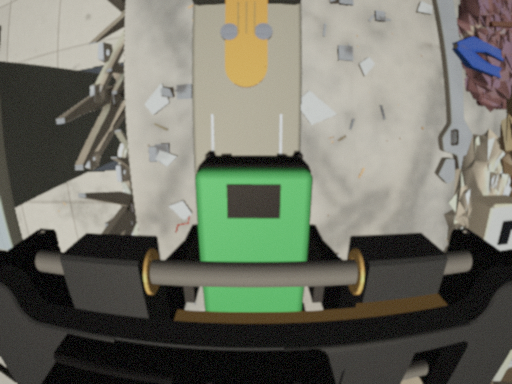

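```bash
cat > m.py <<'E'
from h import *
import sys
def meas(f,pz=None):
    im=cv2.imread(f'pics/{f}.png');z=np.load(f'pics/{f}.npz');p,R=z['p'],z['R'];P=(p,R)
    c=[c for c in blobs(mask(im,12,25,120,90),6,200) if cen(c)[1]<200]
    c=c[0]
    W=np.array([onz('wrist',q,.026,P) for q in c[:,0]]);t=W[W[:,1].argmin()]
    print('rail tip world',t)
    # rail edges along rows
    ys=np.unique(c[:,0,1]);L=[];
    for y in ys:
        xs=c[c[:,0,1]==y][:,0,0];a,b=onz('wrist',(xs.min(),y),.026,P),onz('wrist',(xs.max()+1,y),.026,P);L.append([(a[1]+b[1])/2,(a[0]+b[0])/2,b[0]-a[0]])
    L=np.array(L);k=L[:,2]>.030;L=L[k];f1=np.polyfit(L[:,0],L[:,1],1);print('rail: x at y=.058',np.polyval(f1,.058),'slope',f1[0],'w',np.median(L[:,2]))
    g=blobs(mask(im,50,90,90,60),1,300)[0]
    zt=p[2]-.0285+.056 if pz is None else pz
    G=np.array([onz('wrist',q,zt,P) for q in g[:,0]]);T=(G-p)@R
    r=cv2.minAreaRect(T[:,:2].astype(np.float32));print('pack top in tool: x',T[:,0].min(),T[:,0].max(),'y',np.percentile(T[:,1],[3,97]),'mid',np.percentile(T[:,1],[3,97]).mean(),r)
    print('tip in tool',R.T@(t-p),'p',p,'heading',np.arctan2(R[1,0],R[0,0]))
    return im,P
if __name__=='__main__':
    im,P=meas(sys.argv[1])
    g=cv2.GaussianBlur(cv2.cvtColor(im,cv2.COLOR_BGR2HSV),(3,3),0)
    for side in(0,1):
        E=[]
        for y in range(20,140,6):
            row=im[y].astype(float).sum(1)/3; d=np.abs(np.diff(cv2.GaussianBlur(row[None],(5,1),0)[0]))
            lo,hi=((182,205) if side==0 else (290,312)); i=lo+d[lo:hi].argmax();w=onz('wrist',(i+1,y),.012,P);E.append(w[:2])
        E=np.array(E);f=np.polyfit(E[:,1],E[:,0],1);res=np.abs(np.polyval(f,E[:,1])-E[:,0]);E=E[res<2*np.median(res)+1e-4];f=np.polyfit(E[:,1],E[:,0],1);print('edge',side,'x@.058',np.polyval(f,.058),'slope',f[0],len(E))
E
python3 m.py w3
```

```text
rail tip world [0.4908 0.0255 0.026 ]
rail: x at y=.058 0.48723665506449537 slope 0.01260876667860842 w 0.03477150277442259
pack top in tool: x 0.005683448931404047 0.05314473991753037 y [-0.0271  0.0259] mid -0.0005764212655867441 ((0.02945362590253353, -0.0005844663828611374), (0.0534006729722023, 0.04744574427604675), 89.87833404541016)
tip in tool [ 0.0984 -0.0026  0.1018] p [ 0.4923 -0.0728  0.1279] heading 1.5582446770359393
edge 0 x@.058 0.43769779738296494 slope 0.025091415485609534 14
edge 1 x@.058 0.5369834894058921 slope 0.01732841025668102 14
```

```bash
python3 -m creep '[[[0.6,-0.3,1.2],[0,0,0],5],[[0.6,-0.3,2],[0,0,0],5],[[0.6,0,2],[0,0,0],5],[[0,0,1.8],[0,0,0],5],[[0,0,0.9],[0,0,0],5],[[0,0,0.4],[0,0,0],5],[[0,0,0],[0,0,0],5],[[0,0,0],[0,0,0],5],[[0,0,0],[0,0,0],5]]'
python3 - <<'E'
from h import *
s=state();p,R=np.array(s['ee_pos']),np.array(s['tool_rot']);im=get_image('wrist')
cv2.imwrite('pics/w4.png',im);np.savez('pics/w4.npz',p=p,R=R);print(p,R,s['finger_gap'])
E
python3 m.py w4
```

```text
t: 5.97
ee_pos: [0.488, -0.0543, 0.0465]
tool_rot: [[0.012, 1.0, 0.002], [1.0, -0.012, -0.0], [-0.0, 0.002, -1.0]]
wrist_force: [0.2, 0.4, -5.4]
finger_gap: 0.0558
finger_force: 30.0
[ 0.488  -0.0543  0.0465] [[ 0.012   0.9999  0.0022]
 [ 0.9999 -0.012  -0.0004]
 [-0.0004  0.0022 -1.    ]] 0.05580284602589355
rail tip world [0.4859 0.0249 0.026 ]
rail: x at y=.058 0.4871683305100293 slope 0.013140381012419723 w 0.03535736742000334
pack top in tool: x 0.005702981049498929 0.053125370788895086 y [-0.0271  0.0259] mid -0.0005881400672806906 ((0.029419921338558197, -0.0005756597965955734), (0.0533270463347435, 0.047417208552360535), 89.9794692993164)
tip in tool [ 0.0792 -0.0031  0.0205] p [ 0.488  -0.0543  0.0465] heading 1.5588139927415519
edge 0 x@.058 0.44863277846625027 slope -0.032569522420741445 18
edge 1 x@.058 0.5180702245051606 slope -0.06246505283635504 20
```

View pics/w4.png

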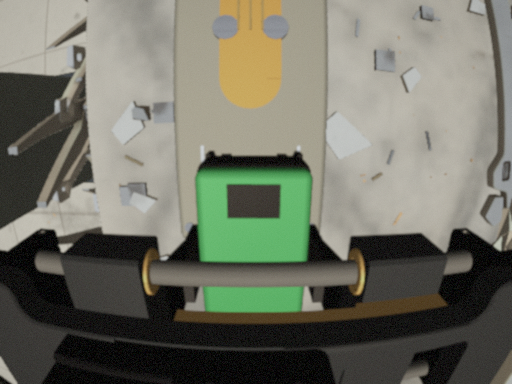

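```bash
python3 -m creep '[[[0,-0.16,0.3],[0,0,0],5],[[0,0,0.2],[0,0,0],5],[[0,0,0],[0,0,0],5],[[0.7,0,0],[0,0,0],5],[[0.8,0,0],[0,0,0],5],[[0.6,0,0],[0,0,0],5],[[0,0,0],[0,0,0],5],[[0,0,0],[0,0,0],5]]'
python3 - <<'E'
from h import *
s=state();p,R=np.array(s['ee_pos']),np.array(s['tool_rot']);im=get_image('wrist')
cv2.imwrite('pics/w5.png',im);np.savez('pics/w5.npz',p=p,R=R);print(p,R,s['moment'])
E
python3 m.py w5|grep -v edge
```

```text
t: 6.68
ee_pos: [0.4857, -0.0316, 0.0406]
tool_rot: [[0.009, 1.0, 0.0], [1.0, -0.009, 0.001], [0.001, 0.0, -1.0]]
wrist_force: [-0.8, 0.6, -4.2]
finger_gap: 0.0558
finger_force: 30.0
[ 0.4857 -0.0316  0.0406] [[ 0.009   1.      0.0001]
 [ 1.     -0.009   0.0005]
 [ 0.0005  0.0001 -1.    ]] [ 0.0511 -0.0826 -0.0053]
rail tip world [0.4901 0.0252 0.026 ]
rail: x at y=.058 0.48715467054225964 slope 0.012127775946291526 w 0.03536068727430769
pack top in tool: x 0.005673121411046806 0.0531348399500729 y [-0.0271  0.0259] mid -0.0006007900919656681 ((0.02939947508275509, -0.0005887579172849655), (0.04746391624212265, 0.05330154299736023), 0.013813692145049572)
tip in tool [0.0569 0.0039 0.0146] p [ 0.4857 -0.0316  0.0406] heading 1.5618196560783844
```

```bash
python3 -m creep '[[[0,0.1,-0.05],[0,0,0.003],5],[[0,0,0],[0,0,0],5],[[0.6,0,0],[0,0,0],5],[[0.7,0,0],[0,0,0],5],[[0.7,0,0],[0,0,0],5],[[0.5,0,0],[0,0,0],5],[[0,0,0],[0,0,0],5]]'
python3 - <<'E'
from h import *
s=state();p,R=np.array(s['ee_pos']),np.array(s['tool_rot']);im=get_image('wrist')
cv2.imwrite('pics/w6.png',im);np.savez('pics/w6.npz',p=p,R=R);print(p,R,s['moment'])
E
python3 m.py w6|grep -v edge
```

```text
t: 7.32
ee_pos: [0.4871, -0.0058, 0.0412]
tool_rot: [[0.011, 1.0, 0.001], [1.0, -0.011, 0.001], [0.001, 0.001, -1.0]]
wrist_force: [0.6, 0.5, -5.8]
finger_gap: 0.0559
finger_force: 30.0
[ 0.4871 -0.0058  0.0412] [[ 0.0111  0.9999  0.0005]
 [ 0.9999 -0.0111  0.001 ]
 [ 0.001   0.0005 -1.    ]] [-0.0424 -0.1053 -0.0025]
rail tip world [0.5044 0.0451 0.026 ]
rail: x at y=.058 0.4873028638469783 slope 0.009380753450629106 w 0.03535299102520975
pack top in tool: x 0.00570485168426341 0.05310050612747983 y [-0.0271  0.0259] mid -0.0005870227906560541 ((0.029417017474770546, -0.0005662404000759125), (0.05331399664282799, 0.047378744930028915), 89.94136810302734)
tip in tool [0.051  0.0167 0.0152] p [ 0.4871 -0.0058  0.0412] heading 1.5596802661504936
```

```bash
python3 -m creep '[[[0.6,0,0],[0,0,0],5],[[0.7,0,0],[0,0,0],5],[[0.7,0,0],[0,0,0],5],[[0.5,0,0],[0,0,0],5],[[0.5,0,0],[0,0,0],5]]'
python3 -m creep '[[[0.4,0,0],[0,0,0],5],[[0.4,0,0],[0,0,0],5],[[0.4,0,0],[0,0,0],5]]'
```

```text
t: 7.78
ee_pos: [0.4874, 0.023, 0.0411]
tool_rot: [[0.013, 1.0, 0.0], [1.0, -0.013, 0.0], [0.0, 0.0, -1.0]]
wrist_force: [-0.1, -0.5, -5.3]
finger_gap: 0.0558
finger_force: 30.0
t: 8.03
ee_pos: [0.4871, 0.0316, 0.0408]
tool_rot: [[0.015, 1.0, -0.002], [1.0, -0.015, -0.004], [-0.004, -0.002, -1.0]]
wrist_force: [-0.4, -5.0, -3.8]
finger_gap: 0.0558
finger_force: 30.0
```

```bash
python3 -m creep '[[[0.4,0,0],[0,0,0],5],[[0.4,0,0],[0,0,0],5],[[0.4,0,0],[0,0,0],5],[[0.2,0,0],[0,0,0],5]]'
python3 -m creep '[[[0.2,0,0],[0,0,0],5],[[0.2,0,0],[0,0,0],5]]'
python3 -m creep '[[[0.15,0,0],[0,0,0],5],[[0,0,0],[0,0,0],5]]'
```

```text
t: 8.37
ee_pos: [0.4878, 0.0494, 0.0411]
tool_rot: [[0.013, 1.0, 0.0], [1.0, -0.013, 0.001], [0.001, 0.0, -1.0]]
wrist_force: [-2.1, 0.2, -5.8]
finger_gap: 0.0557
finger_force: 30.0
t: 8.53
ee_pos: [0.4879, 0.0521, 0.0411]
tool_rot: [[0.013, 1.0, 0.0], [1.0, -0.013, -0.001], [-0.001, 0.0, -1.0]]
wrist_force: [-0.3, -5.7, -2.7]
finger_gap: 0.0559
finger_force: 30.0
t: 8.7
ee_pos: [0.4879, 0.052, 0.0411]
tool_rot: [[0.014, 1.0, -0.001], [1.0, -0.014, -0.003], [-0.003, -0.001, -1.0]]
wrist_force: [-0.9, -5.4, -2.9]
finger_gap: 0.0559
finger_force: 30.0
```

```bash
python3 -m creep '[[[0.2,0,0],[0,0,0],5],[[0.1,0,0],[0,0,0],5],[[0,0,0],[0,0,0],5]]'
python3 - <<'E'
from h import *
s=state();p,R=np.array(s['ee_pos']),np.array(s['tool_rot']);im=get_image('wrist')
cv2.imwrite('pics/w7.png',im);np.savez('pics/w7.npz',p=p,R=R);T=get_image('top');S=get_image('scene')
cv2.imwrite('pics/t7.png',T)
for n,i,h in(('w',im,(22,35)),('t',T,(24,32)),('s',S,(24,32))):
    for c in blobs(mask(i,*h),3): print(n,cen(c),cv2.contourArea(c),cv2.boundingRect(c))
E
```

```text
t: 8.95
ee_pos: [0.4878, 0.0521, 0.0411]
tool_rot: [[0.016, 1.0, -0.002], [1.0, -0.016, -0.007], [-0.007, -0.002, -1.0]]
wrist_force: [-0.5, -11.1, -0.4]
finger_gap: 0.0559
finger_force: 30.0
w [249.5669  18.6508] 2943.5 (207, 0, 88, 48)
t [ 93.4243 251.0225] 163.0 (89, 235, 10, 31)
t [170.9274 229.2479] 39.0 (168, 225, 7, 9)
t [206.1296  87.2099] 27.0 (201, 85, 12, 6)
s [126.7248 284.5194] 43.0 (120, 278, 16, 16)
s [214.5 217.5] 19.0 (211, 216, 8, 4)
```

View pics/w7.png

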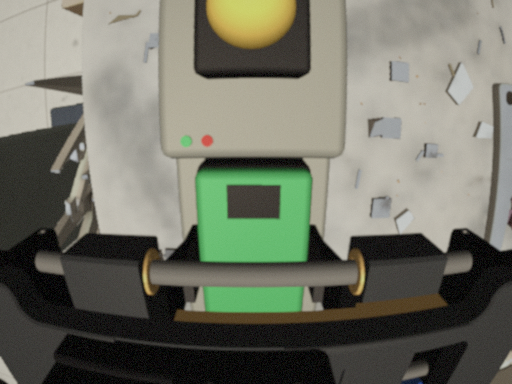

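```bash
python3 -m creep '[[[-0.4,0,0],[0,0,0],5],[[-0.2,0,0],[0,0,0],5],[[0,0,0],[0,0,0],5]]'
python3 -m creep '[[[0,0,0],[0,0,0],6.5],[[0,0,0],[0,0,0],7.5],[[0,0,0],[0,0,0],7.5],[[0,0,0],[0,0,0],7.5],[[0,0,-1],[0,0,0],7.5],[[0,0,-2],[0,0,0],7.5],[[0,0,-2],[0,0,0],7.5],[[0,0,-1.7],[0,0,0],7.5],[[0,0,0],[0,0,0],7.5],[[0,0,0],[0,0,0],7.5]]'
python3 - <<'E'
from h import *
s=state();p,R=np.array(s['ee_pos']),np.array(s['tool_rot']);im=get_image('wrist')
cv2.imwrite('pics/w8.png',im);np.savez('pics/w8.npz',p=p,R=R)
for c in blobs(mask(im,22,35),2): print(cen(c),cv2.boundingRect(c));w=cen(c);print(tri([ray('wrist',w,(p,R)),ray('top',(171.5,229))]),onz('wrist',w,.106,(p,R)))
g=blobs(mask(im,50,90,90,60),1,300)[0]
G=np.array([onz('wrist',q,.068,(p,R)) for q in g[:,0]]);print('pack y max/min',G[:,1].max(),G[:,1].min(),np.percentile(G[:,0],[3,97]).mean())
T=get_image('top');cv2.imwrite('pics/c8.png',np.hstack([im,cv2.resize(T[205:255,150:265],(288,125))[:0].reshape(0,288,3)]) if 0 else im)
E
```

```text
t: 9.35
ee_pos: [0.4881, 0.0511, 0.0411]
tool_rot: [[0.014, 1.0, 0.001], [1.0, -0.014, 0.001], [0.001, 0.001, -1.0]]
wrist_force: [0.1, 0.7, -6.4]
finger_gap: 0.0558
finger_force: 30.0
t: 10.18
ee_pos: [0.4887, 0.0508, 0.1094]
tool_rot: [[0.014, 1.0, 0.003], [1.0, -0.014, -0.0], [0.0, 0.003, -1.0]]
wrist_force: [-0.7, -0.4, -0.5]
finger_gap: 0.0749
finger_force: 0.0
[250.1757  45.2678] (227, 23, 49, 47)
[0.4881 0.1622 0.1119] [0.488  0.1634 0.106 ]
pack y max/min 0.1039105562887845 0.01676187656407703 0.4876919169802221
```

View pics/w8.png

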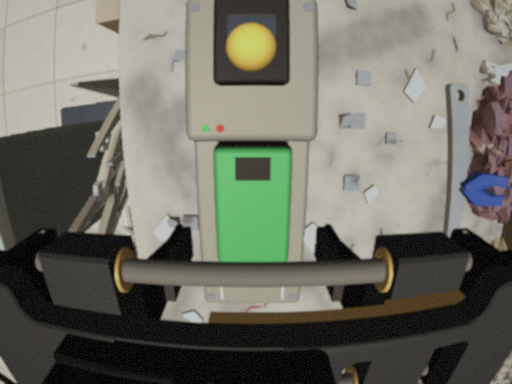

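```bash
python3 -m creep '[[[0,0,0],[0,0,0],0],[[0,-0.1,0],[0,0,0],0],[[0,0,0],[0,0,0],0],[[0,0,0],[0,0,0],0],[[2,-0.1,0],[0,0,0],0],[[2.5,0,0],[0,0,0],0],[[2.5,0,0],[0,0,0],0],[[1,0,0],[0,0,0],0],[[0.8,0,0],[0,0,0],0],[[0,0,0],[0,0,0],0]]'
python3 -m creep '[[[0.8,0,0],[0,0,0],0],[[0.8,0,0],[0,0,0],0],[[0.8,0,0],[0,0,0],0],[[0.6,0,0],[0,0,0],0]]'
python3 -c "
from h import *
im=get_image('wrist')
for c in blobs(mask(im,22,35),2): print(cen(c),cv2.boundingRect(c))"
```

```text
t: 11.12
ee_pos: [0.4869, 0.1399, 0.108]
tool_rot: [[0.012, 1.0, -0.0], [1.0, -0.012, 0.0], [0.0, -0.0, -1.0]]
wrist_force: [0.3, 0.5, -0.1]
finger_gap: 0.0166
finger_force: 0.0
t: 11.45
ee_pos: [0.4883, 0.1683, 0.1082]
tool_rot: [[0.016, 1.0, 0.001], [1.0, -0.016, -0.0], [-0.0, 0.001, -1.0]]
wrist_force: [2.3, -1.6, 1.7]
finger_gap: 0.0012
finger_force: 1.2
[254.2683 214.7532] (232, 190, 47, 48)
```

```bash
python3 -m creep '[[[0.6,0,0],[0,0,0],0],[[0.5,0,0],[0,0,0],0],[[0.3,0,0],[0,0,0],0]]'
python3 -m creep '[[[0.3,0,0],[0,0,0],0],[[0.2,0,0],[0,0,0],0]]'
python3 -m creep '[[[0.2,0,0],[0,0,0],0],[[0.2,0,0],[0,0,0],0]]'
```

```text
t: 11.75
ee_pos: [0.4876, 0.1795, 0.1075]
tool_rot: [[0.015, 1.0, -0.002], [1.0, -0.015, -0.006], [-0.006, -0.002, -1.0]]
wrist_force: [0.5, -12.2, 4.3]
finger_gap: 0.0004
finger_force: 6.4
t: 11.92
ee_pos: [0.4876, 0.1799, 0.1075]
tool_rot: [[0.018, 1.0, -0.004], [1.0, -0.018, -0.014], [-0.014, -0.004, -1.0]]
wrist_force: [0.5, -20.5, 11.5]
finger_gap: 0.0002
finger_force: 10.0
t: 12.08
ee_pos: [0.4876, 0.1801, 0.1074]
tool_rot: [[0.02, 1.0, -0.005], [1.0, -0.02, -0.02], [-0.02, -0.005, -1.0]]
wrist_force: [0.9, -26.0, 15.0]
finger_gap: 0.0004
finger_force: 13.5
```

At the end stop. Back off the lever, raise and check.

```bash
python3 -m creep '[[[-1,0,0],[0,0,0],0],[[-1.5,0,0],[0,0,0],0],[[-2,0,0],[0,0,0],0],[[-2.5,0,-2],[0,0,0],0],[[-2.5,0,-3],[0,0,0],0],[[-2,0,-3],[0,0,0],0],[[-2,0,-3],[0,0,0],0],[[0,0,0],[0,0,0],0],[[0,0,0],[0,0,0],0],[[0,0,0],[0,0,0],0]]'
python3 - <<'E'
from h import *
s=state();p,R=np.array(s['ee_pos']),np.array(s['tool_rot']);im=get_image('wrist')
cv2.imwrite('pics/w9.png',im)
for c in blobs(mask(im,22,35),2): print('ball',onz('wrist',cen(c),.106,(p,R)))
g=blobs(mask(im,50,90,90,60),1,300)[0]
G=np.array([onz('wrist',q,.068,(p,R)) for q in g[:,0]]);print('pack y',G[:,1].max(),G[:,1].min(),np.percentile(G[:,0],[3,97]).mean())
E
```

```text
t: 12.92
ee_pos: [0.485, 0.0575, 0.2174]
tool_rot: [[0.013, 1.0, -0.001], [1.0, -0.013, 0.0], [0.0, -0.001, -1.0]]
wrist_force: [1.3, 0.2, -0.9]
finger_gap: 0.0001
finger_force: 0.0
ball [0.4887 0.203  0.106 ]
pack y 0.10438506875101107 0.0174986466766979 0.48761746900008873
```

View pics/w9.png

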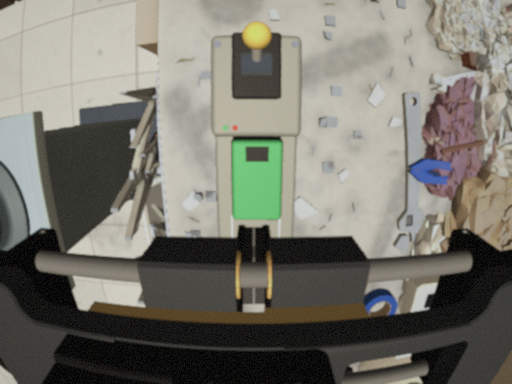

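The lever ball is at (257,36), over at its far end. The pack is at (257,180), against the housing.

```bash
python3 -c "
from station import sign_off
print(sign_off())"
```

```text
the job is handed in; nothing more can be done
None
```

The green pack is on the rail, pushed to the housing stop and released, the switch lever is over at its far end, and the job was handed in at about 13 s; I judged the catches clicked from the push force dropping just before the stop, not from seeing them.

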